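Take the tall bottle over the shelf rail and pack it

ROBOT

A 6-joint arm with a two-finger parallel gripper is mounted at the origin on the work surface. World frame = base frame: x ahead of the robot, y to its left, z up, the work surface at z = 0. Lengths are in mm, angles in rad, forces in N, time in s.
With the tool pointing down it reaches from about 275 to 750 mm from the base axis. Payload 10.2 kg.
Tool frame: the origin (TCP) lies between the finger pads; the fingertips stand 17 mm ahead of it and the grasp point (between the pads) lies 2 mm behind it (tips_ahead is the distance from the TCP to the fingertips, in mm); z points along the fingers, y is the line along which they close (so a half turn about z gives the same grasp; the last joint's range is limited). The gripper opens to 85 mm and grips with 20 to 120 N. Pads are 22 mm wide; open, the fingers measure 114 mm over their backs; the gripper's body (76 mm by 85 mm) begins 54 mm behind the grasp point. The pads swing forward as they close: fully open they stand 13 mm farther back than shut.
Start: joints at [1.06, 0.313, 1.498, -0, 1.331, -0.223], TCP at [149.03, 503.409, 215.194] pointing down, gripper open.
Joint ranges: [-2.94, 2.94], [-0.97, 2.17], [0.19, 2.56], [-1.23, 4.37], [0.02, 3.11], [-2.88, 2.88]. Speed limits (rad/s): [2.39, 2.39, 3.01, 3.14, 3.14, 3.14].

INTERFACE

Orientations are given as a unit quaternion [w, x, y, z].
In Python, from rig import sense, capture, finish_job, boxes_of, tips_ahead gives the robot as it stands.
- The arm moves only by the tool drive_tool, never from a script. Its argument "commands" is text: rows parted by semicolons, each of 7 numbers parted by spaces: the shift along the world's x, y, z in units of 0.1 m (1.0 is 0.1 m), then the turn, a rotation vector about the world's x, y, z in units of pi/4 rad (1.0 is pi/4 rad), then the opening in per cent of the stroke, from 0 (shut) to 100 (fully open). A call has 1 to 20 rows; each row shifts and turns the commanded pose from where the row before left it; what a row does not reach is not made up. A row lasts 1/12 s, in which the tool goes at most 41.7 mm and 7.16 degrees, less where a joint would pass 70% of its speed; a pose out of reach is approached as far as the arm can. A call with a number of a shift or a turn outside -1 to 1 is refused whole. A call with a gripper value outside its range is refused whole. The fingers move at their own pace and stop on an object; "force" is the grip in N (left out, the last holds). Time passes only in rows, so rows that do not move let the fingers close. It gives the time, the measured TCP pose, the force, the opening and the grip force at its end, in the units of the state.
- sense(): the state, without advancing time (a new reading comes with each control period).
- capture(name): name is "scene" or "top" or "wrist"; returns a dict with "pixels" (384x512x3 uint8, blue, green, red), "fov_y" (degrees; the focal length in pixels is half the picture's height over the tangent of half this angle, whatever the lens; pixels are square), "cx", "cy" (the principal point, pixels), "k1" (the pictures are not rectified: a ray, as slopes to the right and down, at radius r is drawn at 1 + k1 r^2 times it, then the intrinsics apply), "position" and "attitude" of the camera in the world; the wrist camera has in their place "tool_from_camera" (4x4, takes a point from camera to tool coordinates, whose origin is the TCP and whose axes are the flange's). Camera axes: x right, y down, z forward; pixel columns grow to the right and rows downward; lengths in mm; the calibration is good to about 2 mm. A picture is of the moment at which its call begins: read the wrist's pose just before it. There is no depth.
- finish_job(): hands the job in; it is judged then, once.
Trained networks look in a picture, given as the dict that the camera call returned (one of the last four; its "shot" number tells which), for a name from the list of things; names that differ only in an ending like _2 or _b are one class to them, and where a whole thing is asked for, a point or a joint stands for the part that bears it (a point fixed in the world has none). Each returns a list of dicts, best first, with "confidence" (0 to 1); they miss things now and then, are a little off and sometimes report something else, mostly with a low value. They report only what shows in the picture. A call takes as long as a camera call. They do not tell look-alikes from the thing itself.
- boxes_of(picture, name): "position" ([column, row] in pixels, amid what is visible of it).
The state is a dict: "time_s": time; "joints": joint angles; "dq": joint speeds; "tau": joint torques, N m; "eef_pos": TCP position; "ee_rot": TCP orientation; "force": force on the tool from outside, world axes, zero at the start; "wrist_torque": the same for the moment, N m; "grip_width": opening from 0.0 (shut) to 1.0 (fully open); "grip_force": force on a finger pad.
Only numpy, scipy, OpenCV 4.12 (cv2) and the standard library are available. Lean on these libraries where they do the work, as an engineer would, in place of code of your own. Each camera call takes 0.05 s, during which the arm holds its last target. There are 200 camera calls.

TASK

Pack the gift crate: take the tall long-necked bottle off the railed shelf, lifting it straight up until its base is clear above the front rail before drawing it forward, and stand it upright in the empty cell of the wooden crate. Lower it to the crate's floor before letting go, do not drop it, and leave the short bottle of the same make standing on the shelf.

Things in the scene. Friction and masses are not known exactly. Their poses are not given: they have to be found in the camera images.
- bottle: The tallest thing on the shelf: long-necked amber glass bottle, paper label, dark cap. 155 mm high; round body 44 mm wide up to 82 mm, shoulder to 106 mm, straight neck 26 mm wide above (top 18 mm is the 27 mm cap); about 0.2 kg. Stands in any of the shelf's four places; neighbours at most 100 mm high, 85 mm or more away centre to centre. Origin: centre of its underside, z up.
- shelf: Fixed steel shelf, open above, 100 mm deep (x), 440 mm wide (y). Origin: on the table under its centre; -x is its front, towards the robot. Board top 60 mm above the table. An 8 mm round rail runs all round, its top 105 mm above the table (45 mm above the board); centre lines: front rail x = -46 mm, back +46 mm, ends y = +-214 mm.
- crate: Fixed open plywood crate in front of the shelf, 100 mm (x) by 190 mm (y); walls 8 mm thick, tops 50 mm above the table, inner floor 6 mm above it. A divider of that height makes two cells of 84 by 83 mm: the +y one, its centre 45.5 mm from the origin along +y, is empty; the other holds a jar, top 91 mm above the table. Origin: centre of its underside, z up.
- twin: The short bottle of the same make (amber glass, label, dark cap) on the same shelf: 100 mm high, body 44 mm in diameter, neck 26 mm; it is to stay standing on the shelf. Origin: centre of its underside; z up.
There are look-alikes about, which are no part of the job. Leave any blue look-alike of the bottle alone.

How it is judged (in metres and radians):
On the way, in this order (a step that is already met when the one before it is completed fails the run):
1. the bottle is lifted until its base is above the rail while it is still behind the front rail's line (z of bottle in the frame of shelf above 0.105 m and x of bottle in the frame of shelf above -0.046 m), for 0.05 s.
2. still gripped, the bottle is lowered to within 20 mm of the floor of the crate's empty cell (x of bottle in the frame of crate between -0.024 and 0.024 m and y of bottle in the frame of crate between 0.022 and 0.07 m and z of bottle in the frame of crate below 0.026 m and contact force between the fingers and bottle above 0.5 N), for 0.05 s.
At the end, for the whole second after the job is handed in: The tall bottle stands released and at rest on the floor of the crate's empty cell (within 24 mm of the cell's centre each way, base within 8 mm of the floor), within 10 degrees of upright, and the short bottle stands upright (within 11 degrees) on the shelf board (x of bottle in the frame of crate between -0.024 and 0.024 m and y of bottle in the frame of crate between 0.022 and 0.07 m and z of bottle in the frame of crate below 0.014 m and angle between bottle's own z axis and vertical below 0.175 rad and linear speed of bottle below 0.03 m/s and contact force between the fingers and bottle below 0.1 N and angle between twin's own z axis and vertical below 0.2 rad and z of twin in the frame of shelf between 0.05 and 0.075 m); the robot touches nothing.
It fails at once if the short bottle is tipped or taken off the shelf's board (angle between twin's own z axis and vertical above 0.5 rad or z of twin in the frame of shelf above 0.09 m or z of twin in the frame of shelf below 0.04 m).
It also fails if it takes over 38 s, if anything falls off the work surface, if the arm or the gripper's body presses on something with over 40 N, if the wrist force passes 120 N, or if a joint passes its speed limit or range.

## Working session

There is one attempt and no reset: what is moved stays moved. The work goes in short steps, Python scripts to look and compute and a tool call to move; the robot and the scene stay as the last step left them, time stands still between calls to the robot, and variables do not carry over. Pictures are saved under pics/ and viewed, at most 10 in all, crops included, and the job is handed in when it is done.

Besides the shell and the picture viewer there is one more tool, called after "Request:" as name(argument=value, ...), one argument or row to a line, values as JSON. drive_tool: Moves the arm, as the interface text tells. Shifts and turns lie within -1 to 1; 1 stands for 0.1 m of shift or pi/4 rad of turn. Its arguments: {"type":"object","properties":{"commands":{"type":"string"},"force":{"type":"number"}},"required":["commands"]}

```bash
mkdir -p pics
cat > h.py <<'E'
import numpy as np, cv2
from scipy.spatial.transform import Rotation as R
from rig import *
def rotm(a):
    a=np.array(a,float)
    return a if a.shape==(3,3) else R.from_quat(a[[1,2,3,0]]).as_matrix()
def cam(p,s=None):
    if "position" in p: return np.array(p["position"],float),rotm(p["attitude"])
    T=np.array(p["tool_from_camera"]);Rt=rotm(s["ee_rot"])
    return Rt@T[:3,3]+np.array(s["eef_pos"]),Rt@T[:3,:3]
def K(p):
    f=p["pixels"].shape[0]/2/np.tan(np.radians(p["fov_y"])/2)
    return np.array([[f,0,p["cx"]],[0,f,p["cy"]],[0,0,1.]])
def ray(p,uv,s=None):
    o,A=cam(p,s);q=cv2.undistortPoints(np.array([[uv]],float),K(p),np.array([p["k1"],0,0,0.]))[0,0]
    d=A@np.array([q[0],q[1],1]);return o,d/np.linalg.norm(d)
def atz(p,uv,z,s=None):
    o,d=ray(p,uv,s);return o+d*(z-o[2])/d[2]
def meet(*rs):
    A=sum(np.eye(3)-np.outer(d,d) for o,d in rs);b=sum((np.eye(3)-np.outer(d,d))@o for o,d in rs)
    return np.linalg.solve(A,b)
def proj(p,X,s=None):
    o,A=cam(p,s);return cv2.projectPoints((A.T@(np.array(X,float)-o)).reshape(1,3),np.zeros(3),np.zeros(3),K(p),np.array([p["k1"],0,0,0.]))[0][0,0]
E
cat > a.py <<'E'
from h import *
np.set_printoptions(precision=1,suppress=True)
for n in ("scene","top"):
    p=capture(n);cv2.imwrite(f"pics/{n}0.png",p["pixels"]);print(n,p["position"],p["fov_y"],p["k1"])
    for t in ("bottle","twin","crate","shelf"):
        for b in boxes_of(p,t): print(t,b["confidence"],np.array(b["position"]))
E
python3 a.py
```

```text
scene [1145.3 -244.2  596.2] 49.286468619824035 -0.15097169856377288
bottle 0.97 [398.1 186. ]
bottle 0.91 [279.1 173.5]
twin 0.69 [330.9 166.4]
crate 0.85 [208.  170.1]
shelf 0.85 [251.5 219.8]
top [472.7  56.  910.4] 49.17968881456547 -0.11953994126276318
bottle 0.9 [143.2 121.6]
bottle 0.66 [242.4 157.2]
bottle 0.59 [190.2 155.3]
twin 0.72 [191.1 156.7]
crate 0.74 [270.7 264.4]
shelf 0.77 [267.5 165.8]
```

```bash
sleep 8; ls pics
```

```text
scene0.png
top0.png
```

View pics/scene0.png

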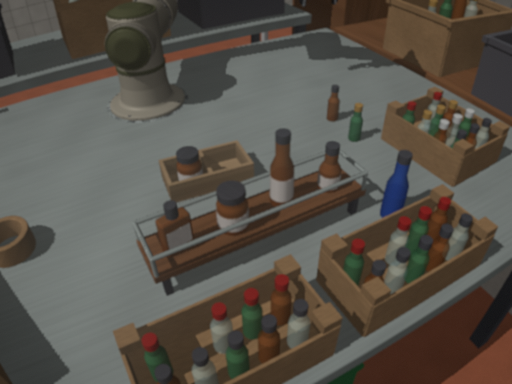

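View pics/top0.png

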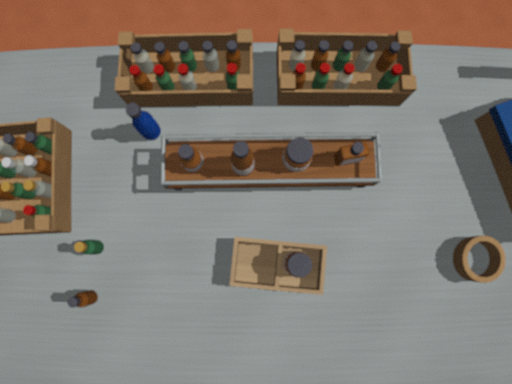

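The scene picture shows these candidates for the tall bottle:
- amber long-necked bottle at scene (282,165) / top (241,150), the tallest on the shelf, which is my choice
- short twin at (330,167) / (190,156)
- blue look-alike at (398,186) / (145,122), off the shelf
- square amber bottle at (174,228) and jar at (232,207)
- small loose bottles at (333,103) and (356,122)

The crate is at top (279,265), and its empty cell is on the left at (255,263).

```bash
cat > b.py <<'E'
from h import *
np.set_printoptions(precision=1,suppress=True)
s=capture("scene");t=capture("top")
c1=cv2.resize(s["pixels"][110:260,130:380],None,fx=3,fy=3,interpolation=cv2.INTER_CUBIC)[:, :375*2]
c2=cv2.resize(t["pixels"][125:300,150:390],None,fx=3.2,fy=3.2,interpolation=cv2.INTER_CUBIC)
cv2.imwrite("pics/c1.png",c1);cv2.imwrite("pics/c2.png",c2)
print("cap",meet(ray(s,(283.5,133)),ray(t,(241,146))),"top@155+60",atz(t,(241,146),215),atz(s,(283.5,133),215))
print("twin cap",atz(t,(187,150),160), atz(s,(332,147),160))
for uv in ((233,238),(327,243),(324,292),(230,287)): print("crate",atz(t,uv,50))
for uv in ((163,137),(377,135),(163,187),(378,184)): print("rail",atz(t,uv,101))
E
python3 b.py
```

```text
cap [645.4  77.  214.4] top@155+60 [645.6  77.6 215. ] [646.   75.9 215. ]
twin cap [652.7 178.7 160. ] [658.1 174.1 160. ]
crate [494.2  99.5  50. ]
crate [482.6 -92.7  50. ]
crate [383.7 -84.4  50. ]
crate [395.4 105.7  50. ]
rail [694.  237.2 101. ]
rail [ 695.8 -191.7  101. ]
rail [593.  234.5 101. ]
rail [ 596.3 -188.6  101. ]
```

View pics/c2.png

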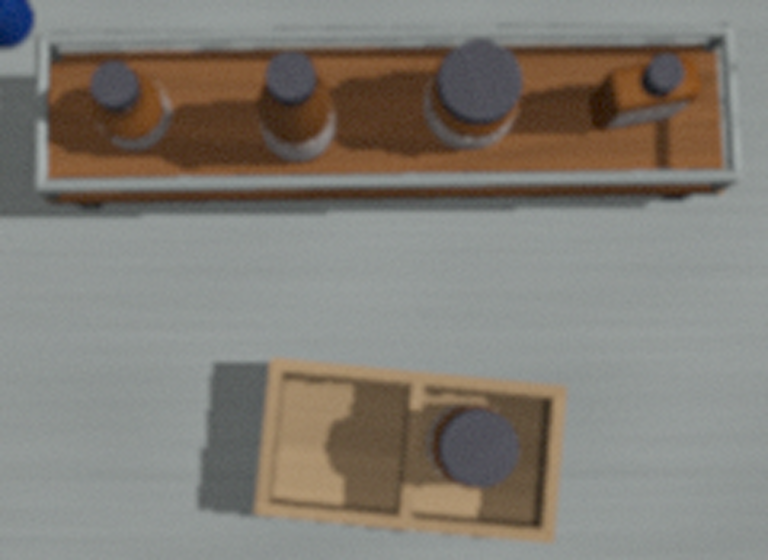

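View pics/c1.png

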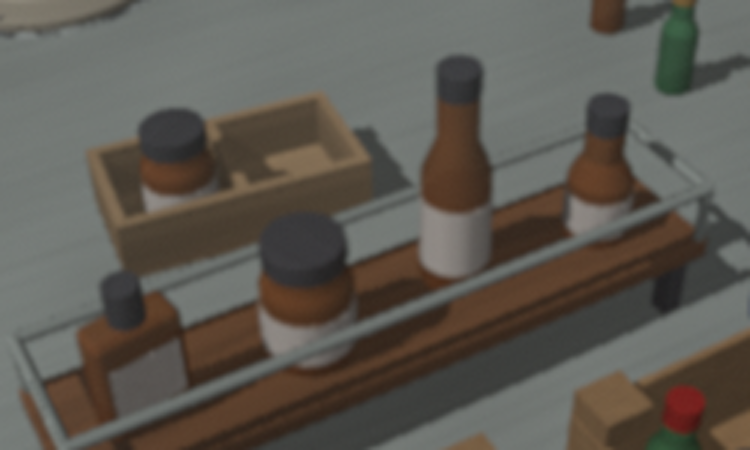

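The pictures agree: the tall amber bottle's cap is at c1 (460,66) / c2 (291,76), and the twin is at c2 (115,85). The empty cell spans about c2 (280–410, 375–515). I'll set out and refine from close by.

```bash
cat > b2.py <<'E'
from h import *
np.set_printoptions(precision=1,suppress=True)
s=capture("scene");t=capture("top")
T=lambda u,v:(u/3.2+150-.3,v/3.2+125-.3)
print("cap",meet(ray(s,(283.1,131.8)),ray(t,T(291,76))),atz(t,T(291,76),215),atz(s,(283.1,131.8),215))
C=np.array([atz(t,T(*q),50) for q in ((272,360),(565,386),(553,540),(257,513))]);print(C)
c=C.mean(0);ax=C[0]+C[3]-C[1]-C[2];ax/=np.linalg.norm(ax);print("crate",c,"yaw",np.degrees(np.arctan2(-ax[0],ax[1])),"cell",c+45.5*ax)
S=np.array([atz(t,T(*q),105) for q in ((45,36),(728,35),(42,185),(735,180))]);print(S,S.mean(0))
print(sense()["ee_rot"])
E
python3 b2.py
```

```text
cap [641.5  78.1 214.2] [641.3  78.2 215. ] [642.5  77.2 215. ]
[[495.9  96.   50. ]
 [477.9 -91.1  50. ]
 [380.8 -81.4  50. ]
 [399.3 105.7  50. ]]
crate [438.5   7.3  50. ] yaw -5.5803439916653295 cell [442.9  52.6  50. ]
[[ 695.1  234.8  105. ]
 [ 693.4 -190.8  105. ]
 [ 601.2  234.2  105. ]
 [ 601.7 -190.4  105. ]] [647.8  21.9 105. ]
[ 0.   0.1  1.  -0. ]
```

Request:
drive_tool(
  commands="0 0 0.4 0 0 0 100;0 0 0.4 0 0 0 100;0.3 -0.27 0 0 0 0 100;0.3 -0.27 0 0 0 0 100;0.3 -0.27 0 0 0 0 100;0.3 -0.27 0 0 0 0 100;0.3 -0.27 0 0 0 0 100;0.3 -0.27 0 0 0 0 100;0.3 -0.27 0 0 0 0 100;0.3 -0.27 0 0 0 0 100;0.3 -0.27 0 0 0 0 100;0.3 -0.27 0 0 0 0 100;0 0 0 0 0 0 100",
  force=40,
)

```text
time_s: 1.78
eef_pos: [452.9, 229.0, 294.4]
ee_rot: [0.0, 0.146, 0.989, -0.001]
force: [-0.1, 0.0, -0.9]
grip_width: 1.001
grip_force: 0.0
```

Request:
drive_tool(
  commands="0.3 -0.24 0 0 0 0 100;0.3 -0.24 0 0 0 0 100;0.3 -0.24 0 0 0 0 100;0.3 -0.24 0 0 0 0 100;0.3 -0.24 0 0 0 0 100;0.3 -0.25 0 0 0 0 100;0.09 -0.06 0 0 0 0 100;0 0 0 0 0 0 100;0 0 0 0 0 0 100",
)

```text
time_s: 2.53
eef_pos: [637.9, 82.6, 294.7]
ee_rot: [-0.0, 0.144, 0.99, 0.0]
force: [-0.1, -0.3, 0.0]
grip_width: 1.001
grip_force: 0.0
```

```bash
cat > w.py <<'E'
from h import *
np.set_printoptions(precision=1,suppress=True)
s=sense();p=capture("wrist");cv2.imwrite("pics/w1.png",p["pixels"]);print(s["eef_pos"],cam(p,s)[0])
print("predicted cap",proj(p,(641.5,78,215),s))
for n in ("bottle","twin"):
  for b in boxes_of(p,n): print(n,b)
E
python3 w.py
```

```text
[637.9  82.6 294.7] [559.2 104.7 453.5]
predicted cap [252.9 198.3]
bottle {'position': [410.6, 192.9], 'confidence': 0.96}
bottle {'position': [254.7, 180.1], 'confidence': 0.79}
twin {'position': [335.0, 155.5], 'confidence': 0.62}
```

View pics/w1.png

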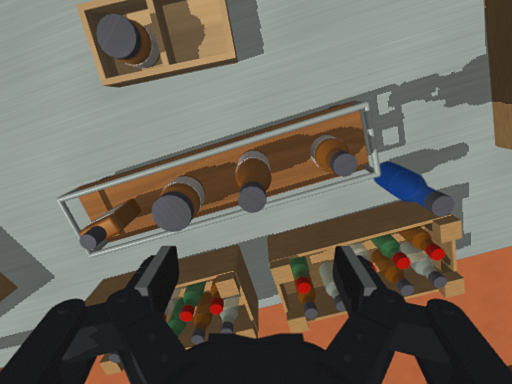

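The wrist view shows the tall bottle's cap at about (252,199). I predicted (253,198), so the estimate holds. The twin is at (335,155) and the blue look-alike at (410,190). Next I descend and grip the neck.

Request:
drive_tool(
  commands="0.03 -0.045 -0.2 0 0 0 100;0 0 -0.3 0 0 0 100;0 0 -0.3 0 0 0 100;0 0 -0.2 0 0 0 100;0 0 -0.06 0 0 0 100;0 0 0 0 0 0 100;0 0 0 0 0 0 50;0 0 0 0 0 0 40;0 0 0 0 0 0 20;0 0 0 0 0 0 0;0 0 0 0 0 0 0;0 0 0 0 0 0 0;0 0 0 0 0 0 0;0 0 0 0 0 0 0;0 0 0 0 0 0 0;0 0 0 0 0 0 0",
  force=40,
)

```text
time_s: 4.02
eef_pos: [641.4, 77.9, 190.1]
ee_rot: [0.001, 0.143, 0.99, 0.0]
force: [-0.2, -0.3, 5.3]
grip_width: 0.289
grip_force: 39.2
```

Request:
drive_tool(
  commands="0 0 0.05 0 0 0 0;0 0 0.1 0 0 0 0;0 0 0.1 0 0 0 0;0 0 0.1 0 0 0 0;0 0 0.1 0 0 0 0;0 0 0.1 0 0 0 0;0 0 0.1 0 0 0 0;0 0 0.1 0 0 0 0;0 0 0 0 0 0 0;0 0 0 0 0 0 0;0 0 0 0 0 0 0",
)

```text
time_s: 4.93
eef_pos: [640.8, 77.9, 263.6]
ee_rot: [-0.001, 0.143, 0.99, -0.0]
force: [-0.5, 0.2, -1.8]
grip_width: 0.29
grip_force: 39.4
```

```bash
cat > l.py <<'E'
from h import *
np.set_printoptions(precision=1,suppress=True)
p=capture("scene");s=sense();e=np.array(s["eef_pos"]);print(e,s["force"],s["grip_force"])
print("pred base",proj(p,e-[0,0,130]),"pred cap",proj(p,e+[0,0,25]))
cv2.imwrite("pics/l1.png",cv2.resize(p["pixels"][60:260,130:400],None,fx=2.8,fy=2.8))
E
python3 l.py
```

```text
[640.8  77.9 263.4] [-0.5  0.  -2.4] 39.4185733795166
pred base [281.9 169.6] pred cap [283.9  91.9]
```

View pics/l1.png

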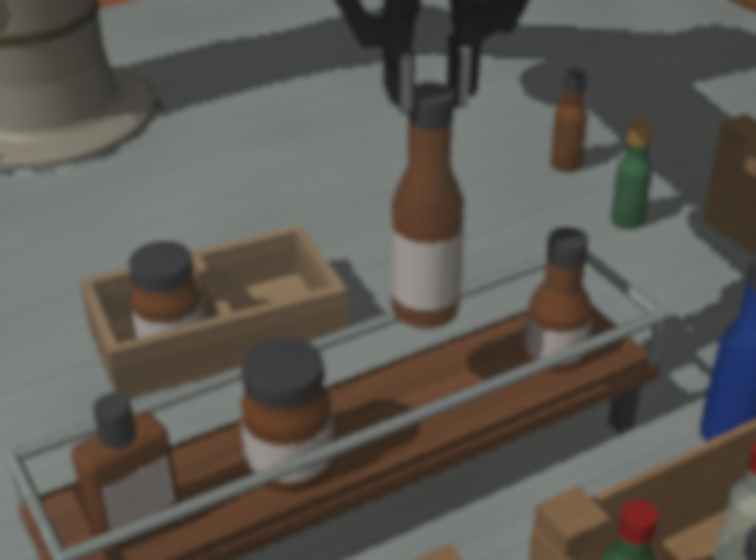

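The bottle hangs upright in the grip, with its base at l1 (425,315). That puts it about 20–25 mm above the rail tops. The twin is undisturbed at (560,320). I'll draw it forward to above the empty cell.

Request:
drive_tool(
  commands="-0.1 -0.01 0.1 0 0 0 0;-0.2 -0.03 0 0 0 0 0;-0.25 -0.03 0 0 0 0 0;-0.25 -0.03 0 0 0 0 0;-0.25 -0.03 0 0 0 0 0;-0.25 -0.03 0 0 0 0 0;-0.25 -0.03 0 0 0 0 0;-0.2 -0.03 0 0 0 0 0;-0.13 -0.03 0 0 0 0 0;-0.1 0 0 0 0 0 0;0 0 0 0 0 0 0;0 0 0 0 0 0 0",
)

```text
time_s: 5.98
eef_pos: [443.1, 52.9, 274.2]
ee_rot: [0.0, 0.143, 0.99, 0.0]
force: [0.6, -0.5, -1.0]
grip_width: 0.285
grip_force: 39.6
```

```bash
cat > m.py <<'E'
from h import *
np.set_printoptions(precision=1,suppress=True)
s=sense();p=capture("wrist");e=np.array(s["eef_pos"]);print(e,s["force"],s["grip_force"])
q=p["pixels"].copy()
t=np.radians(-5.6);ay=np.array([-np.sin(t),np.cos(t),0]);ax=np.array([np.cos(t),np.sin(t),0])
for z,col in ((50,(0,255,0)),(6,(255,255,0))):
  P=np.array([proj(p,np.array([442.9,52.6,z])+a*42*ax+b*41.5*ay,s) for a,b in ((1,1),(1,-1),(-1,-1),(-1,1))]);print(P)
  cv2.polylines(q,[np.int32(P*16)],True,col,1,cv2.LINE_AA,4)
cv2.imwrite("pics/m1.png",cv2.resize(q,(800,600)))
E
python3 m.py
```

```text
[443.1  52.9 274.2] [ 0.6 -0.5 -1. ] 39.59725320339203
[[289.  182.8]
 [233.8 192.9]
 [220.9 136.8]
 [279.8 125.2]]
[[285.9 175. ]
 [235.8 184.3]
 [224.3 133.1]
 [277.4 122.7]]
```

View pics/m1.png

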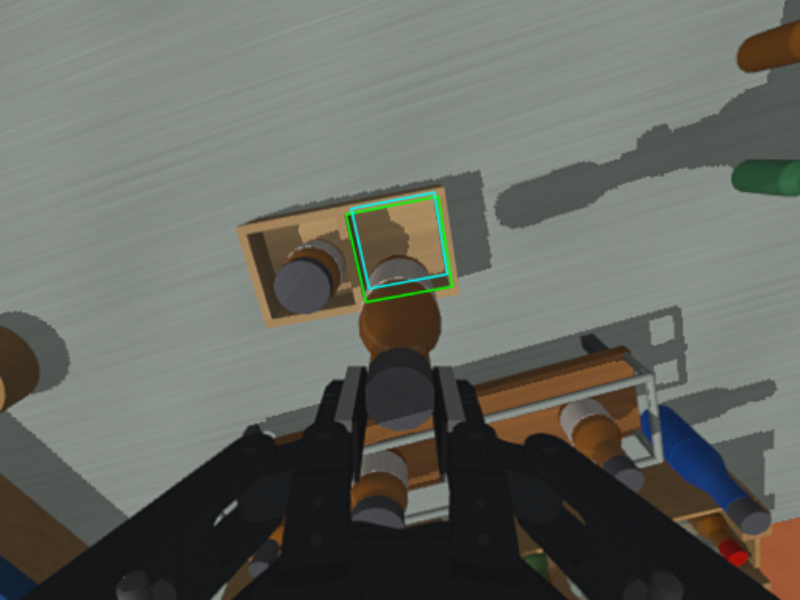

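The wrist view shows the bottle upright above the cell. The projected cell outline lies on the real cell walls, within about 3 mm. I'll lower it now.

Request:
drive_tool(
  commands="0 0 -0.1 0 0 0 0;0 0 -0.2 0 0 0 0;0 0 -0.2 0 0 0 0;0 0 -0.2 0 0 0 0;0 0 -0.2 0 0 0 0;0 0 -0.15 0 0 0 0;0 0 -0.1 0 0 0 0;0 0 -0.07 0 0 0 0;0 0 -0.04 0 0 0 0;0 0 0 0 0 0 0;0 0 0 0 0 0 0",
)

```text
time_s: 6.95
eef_pos: [443.4, 52.9, 148.5]
ee_rot: [0.0, 0.143, 0.99, 0.0]
force: [0.3, -0.4, -1.6]
grip_width: 0.288
grip_force: 39.6
```

Request:
drive_tool(
  commands="0 0 -0.03 0 0 0 0;0 0 -0.03 0 0 0 0;0 0 -0.02 0 0 0 0;0 0 0 0 0 0 0;0 0 0 0 0 0 0",
)

```text
time_s: 7.37
eef_pos: [443.0, 52.9, 140.2]
ee_rot: [-0.0, 0.143, 0.99, -0.0]
force: [-0.2, -0.0, -1.1]
grip_width: 0.287
grip_force: 39.6
```

Request:
drive_tool(
  commands="0 0 -0.02 0 0 0 0;0 0 -0.01 0 0 0 0;0 0 0 0 0 0 0;0 0 0 0 0 0 0",
)

```text
time_s: 7.7
eef_pos: [443.0, 52.9, 137.2]
ee_rot: [-0.0, 0.143, 0.99, 0.0]
force: [-0.1, 0.0, -2.1]
grip_width: 0.288
grip_force: 39.6
```

Request:
drive_tool(
  commands="0 0 -0.01 0 0 0 0;0 0 0 0 0 0 0;0 0 0 0 0 0 0",
)

```text
time_s: 7.95
eef_pos: [443.0, 52.9, 136.2]
ee_rot: [0.0, 0.143, 0.99, -0.0]
force: [-0.2, 0.0, -2.1]
grip_width: 0.289
grip_force: 39.7
```

Request:
drive_tool(
  commands="0 0 -0.01 0 0 0 0;0 0 0 0 0 0 0;0 0 0 0 0 0 0",
)

```text
time_s: 8.2
eef_pos: [443.7, 52.8, 136.1]
ee_rot: [0.001, 0.143, 0.99, -0.0]
force: [-1.5, -0.6, 5.6]
grip_width: 0.286
grip_force: 40.4
```

The base touched the floor at TCP z 136, as predicted. I'll release and go straight up.

Request:
drive_tool(
  commands="0 0 0 0 0 0 40;0 0 0 0 0 0 50;0 0 0 0 0 0 70;0 0 0 0 0 0 100;0 0 0 0 0 0 100;0 0 0 0 0 0 100;0 0 0 0 0 0 100;0 0 0.1 0 0 0 100;0 0 0.2 0 0 0 100;0 0 0.3 0 0 0 100;0 0 0.3 0 0 0 100;0 0 0.3 0 0 0 100;0 0 0 0 0 0 100;0 0 0 0 0 0 100",
)

```text
time_s: 9.37
eef_pos: [443.5, 52.9, 256.2]
ee_rot: [0.001, 0.143, 0.99, -0.0]
force: [-0.6, -0.4, -1.0]
grip_width: 0.999
grip_force: 0.0
```

```bash
cat > f.py <<'E'
from h import *
p=capture("scene");s=sense();print(s["eef_pos"],s["force"],s["grip_width"])
print(proj(p,(443,52.7,6)),proj(p,(443,52.7,161)))
cv2.imwrite("pics/f1.png",cv2.resize(p["pixels"][40:260,130:400],None,fx=2.7,fy=2.7))
E
python3 f.py
```

```text
[442.87970849  52.91849126 254.84335736] [ 0.18446133  0.48022576 -0.28584795] 1.0019052250892544
[226.10797193 171.22623442] [221.507394   112.19739429]
```

View pics/f1.png

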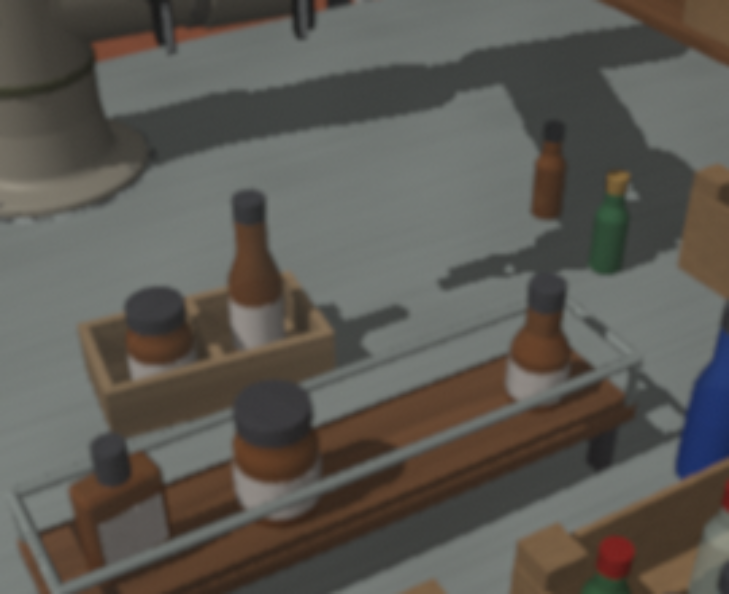

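The bottle stands upright and released in the empty cell, with its cap at f1 (248,197), which is where I predicted. The twin still stands on the shelf at (540,340), and the gripper is clear.

```bash
python3 -c "from rig import *; print(finish_job())"
```

```text
the job is handed in; nothing more can be done
None
```

The tall amber bottle was lifted clear of the rail and now stands upright, released, in the crate's empty cell, the short twin is still standing on the shelf, and I handed the job in at about 9.4 s (no verdict came back).

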